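# Start the flange nut on the hold-down stud and clamp the tube

## Robot

A 6-joint arm with a two-finger parallel gripper is mounted at the origin on the work surface; the furniture and walls round the work are solid. World frame = base frame: x ahead of the robot, y to its left, z up, the work surface at z = 0. Lengths are in m, angles in rad, forces in N, time in s.
With the tool pointing down it reaches from about 0.35 to 0.85 m from the base axis. Payload 8.1 kg.
Tool frame: the origin (TCP) lies midway between the tips of the shut fingers; the grasp point (between the pads) lies robot.grasp_offset behind it (robot.grasp_offset is the distance from the TCP to the grasp point, in m); z points along the fingers, y is the direction in which the jaws open and shut (so a half turn about z gives the same grasp; the last joint's range is limited). The gripper opens to 93 mm and grips with 3 to 60 N. Pads are 15 mm wide; open, the fingers measure 128 mm over their backs; the gripper's body (75 mm by 188 mm) begins 65 mm behind the grasp point.
Start: joints at [1.06, 0.13, 1.488, -0, 1.523, -0.085], TCP at [0.248, 0.546, 0.219] pointing down, gripper open.
Joint ranges: [-2.96, 2.96], [-0.89, 2.26], [0.02, 2.5], [-1.34, 4.48], [0, 2.73], [-2.66, 2.66]. Speed limits (rad/s): [2.39, 2.39, 2.79, 3.14, 3.14, 3.14].

## Interface

Orientations are given as a rotation vector (axis times angle).
In Python, from plant import robot gives the robot as it stands.
- The arm moves only by the shell command python3 -m handwheel 'ROWS' [OPENING] [FORCE]. ROWS is text: rows parted by semicolons, each of 6 numbers parted by spaces: the shift along the world's x, y, z each as a share of 0.3 m, from -1 to 1, then the turn, a rotation vector about the world's x, y, z each as a share of 45 degrees, from -1 to 1. A call has 1 to 5 rows; each row is the pose to reach, as a shift and turn from the pose commanded when the call began; what a row does not reach only later rows make up. A row lasts 1/10 s, in which the tool goes at most 50 mm and 8.59 degrees, less where a joint would pass 70% of its speed; a pose out of reach is approached as far as the arm can. A call with a number of a shift or a turn outside -1 to 1 is refused whole. A call with a gripper value outside its range is refused whole. OPENING is the closure, from -1 (fully open) to 1 (shut), set as the call begins (- or left out, the last holds). The fingers move at their own pace and stop on an object; FORCE is the grip in N (left out, the last holds). Time passes only in rows, so rows that repeat a pose let the fingers close. It gives the time, the measured TCP pose, the force and the opening at its end, in the units of the state.
- robot.read_state(): the state, without advancing time (a new reading comes with each control period).
- robot.read_camera(name): name is "scene" or "top" or "wrist"; returns (picture, depth): 480x640x3 uint8, red, green, blue; 480x640 float32, m along the optical axis (not along the pixel's ray), 0 where there is no reading.
- robot.camera_model(name): a dict with "camera_matrix" (3x3 intrinsics, pixels), "pose" (4x4, takes a point from camera to world coordinates); the wrist camera has in their place "tool_from_camera" (4x4, takes a point from camera to tool coordinates, whose origin is the TCP and whose axes are the flange's). Camera axes: x right, y down, z forward; pixel columns grow to the right and rows downward; lengths in m; the calibration is good to about 2 mm. The wrist camera is an equidistant fisheye: a pixel r from the principal point sees the ray r / f radians off the axis. A picture is of the moment at which its call begins: read the wrist's pose just before it. camera_model takes no time and is no camera call.
- robot.close_job(): hands the job in, once; it reports no verdict.
Trained networks look in the newest picture that a camera, given by its name, has taken for a name from the list of things; names that differ only in an ending like _2 or _b are one class to them, and where a whole thing is asked for, a point or a joint stands for the part that bears it (a point fixed in the world has none). Each returns a list of dicts, best first, with "conf" (0 to 1); they miss things now and then, are a little off and sometimes report something else, mostly with a low value. They report only what shows in the picture. A call takes as long as a camera call. They do not tell look-alikes from the thing itself.
- robot.look_for(camera, query): "rect" ([centre column, centre row, width, height] in pixels, round what is visible of it).
- robot.silhouettes(camera, query): "pixels" (480x640 bool, what is visible of it) and "rect" ([centre column, centre row, width, height] in pixels, round what is visible of it).
- robot.tip_of(camera, query): "at" ([row, column] in pixels: a listed point, or the origin of a listed thing).
The state is a dict: "t": time; "q": joint angles; "dq": joint speeds; "joint_torque": joint torques, N m; "tool_pos": TCP position; "orientation": TCP orientation; "force": force on the tool from outside, world axes, zero at the start; "wrist_torque": the same for the moment, N m; "opening": finger opening in m.
Only numpy, scipy, OpenCV 4.12 (cv2) and the standard library are available. Lean on these libraries where they do the work, as an engineer would, in place of code of your own. Each camera call takes 0.05 s, during which the arm holds its last target.

## Task

The tube lies in the hold-down fixture, not clamped yet. Put the big flange nut on the stud, flange down; without forcing it, feel for the start of the thread by turning it back (anticlockwise) until it drops in, then run it down clockwise, with fresh grips as needed, until it presses the strap firmly onto the tube. Let go of the nut; leave the tube where it lies and the other things on the table alone.

Things in the scene. Friction and masses are not known exactly. Their poses are not given: they have to be found in the camera images.
- nut_mid (a point): Loose dark steel hex flange nut, open right through, standing flange down. This point: on its axis, half-way up. Height 46 mm: flange 74 mm across, 6 mm thick, above it the hexagon, 58 mm across flats (67 over corners); x axis square to one pair of flats, z up. In its 45 mm bore three short thread ridges, 120 degrees apart, 5.5 mm thick, 6.5 mm deep, 29 degrees long, 8 mm above its underside. 0.4 to 0.65 kg.
- stud_top (a point): End face of the fixed upright stud (42 mm thick, right-hand three-start thread, lead 37.5 mm a turn, 7 mm wide grooves), 90 mm above the table; a tapered nose 16 mm high, 29 mm thick at its foot, stands on it. Nut clearance on the stud 1 mm all round. Frame turned like the fixture, NOT like the thread: how the thread is turned is unknown. In the end collar are three 45 degree notches, one per groove.
- fixture: Fixed steel plate 196 x 120 x 12 mm; origin on the table under the stud's axis, z up. Strap along x: heel pivot at x = +62 mm (cheeks 71 mm high), nose over the tube at -58 mm. Beside each stud notch, on its anticlockwise side, a stop dog stands 4.5 mm above the end face: it blocks a nut turned clockwise on the face. Nut mid-point over stud_top: 15 mm on the face, 19.5 on the dogs, 5.5 to 7.5 dropped in.
- strap (a joint): Spring-lifted steel strap 150 x 58 x 12 mm, slotted for the stud, hinged at the heel. Angle in rad: 0 raised by its spring (strap top 65 mm above the table at the stud), 0.081 with its nose on the tube: the strap is then level, its top 60 mm and the nut's mid-point 83 mm above the table, and the nut turns no further without a firm twist. About 10 N at the stud presses it down. The thread holds the nut where it is left.
- tube_mid (a point): Loose offcut of square steel tube 30 x 30 x 160 mm lying on the fixture plate under the strap's nose, across the strap; this point is its centre, y along its length.
- bolt: Bystander: loose hex bolt 80 mm long, lying; origin under its middle.
- small_nut: Bystander: small loose hex nut, 24 mm across flats, 14 mm high; far too small for the stud.
- magnet: Bystander: loose flat welding magnet 55 x 110 x 16 mm, lying.
Not all that is in view belongs to the job. Leave any pink look-alike of the part that bears nut_mid alone.

How it is judged:
By the outcome, as a careful person would: the job done as asked, in the order asked, and still so for the second after the job is handed in, with the robot touching nothing.
It also fails if it takes over 70 s, if anything falls off the work surface, if the arm or the gripper's body presses on something with over 40 N, if the wrist force passes 120 N, or if a joint passes its speed limit or range.

## Working session

There is one attempt and no reset: what is moved stays moved. The work goes in short steps, Python scripts to look and compute and a shell command to move; the robot and the scene stay as the last step left them, time stands still between calls to the robot, and variables do not carry over. Pictures are saved under pics/ and viewed, and the job is handed in when it is done.

```bash
ls; mkdir -p pics
python3 - <<'E'
from plant import robot
import cv2
s=robot.read_state(); print({k:(v.round(4).tolist() if hasattr(v,'round') and not isinstance(v,float) else v) for k,v in s.items()}, robot.grasp_offset)
for c in ["top","scene"]:
    p,d=robot.read_camera(c); cv2.imwrite(f"pics/{c}0.png",p[:,:,::-1])
    for q in ["nut_mid","stud_top","fixture","tube_mid"]:
        try: print(c,q,[(r["conf"],r["at"]) for r in robot.tip_of(c,q)][:4])
        except Exception as e: print(e)
E
```

```text
pics
{'t': 0.0, 'q': [1.0596, 0.1311, 1.4893, -0.0, 1.523, -0.0854], 'dq': [-0.0007, 0.0002, -0.0007, -0.0013, -0.0003, 0.0008], 'joint_torque': [-0.0009, -55.9817, -49.1769, 0.0765, 0.0351, 0.0], 'tool_pos': [0.2476, 0.5459, 0.2176], 'orientation': [-0.6638, -3.0701, 0.0028], 'force': [0.2147, 0.0839, -0.3013], 'wrist_torque': [-0.0035, -0.0187, 0.0052], 'opening': 0.09318443939778445} 0.0188
top nut_mid [(0.82, [228.6, 187.6]), (0.56, [317.7, 284.3])]
top stud_top [(0.77, [237.2, 434.1]), (0.54, [215.8, 322.3])]
top fixture [(0.86, [243.1, 419.9])]
top tube_mid [(0.66, [267.1, 426.7])]
scene nut_mid [(0.74, [290.1, 237.4]), (0.64, [211.3, 241.5])]
scene stud_top [(0.68, [292.0, 414.9])]
scene fixture [(0.89, [332.0, 407.1])]
scene tube_mid [(0.77, [336.7, 389.7])]
```

View pics/top0.png

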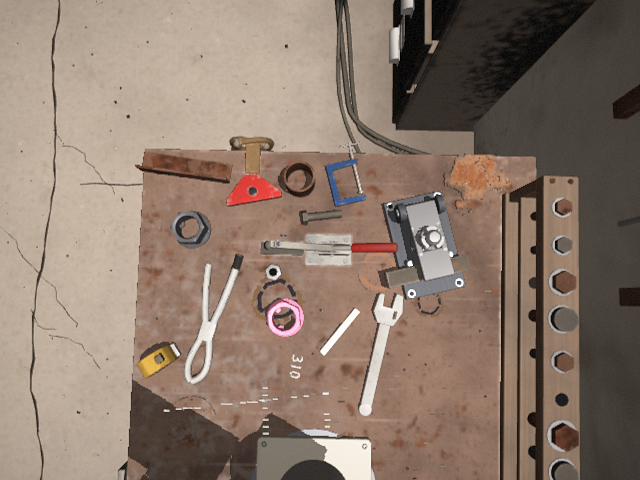

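View pics/scene0.png

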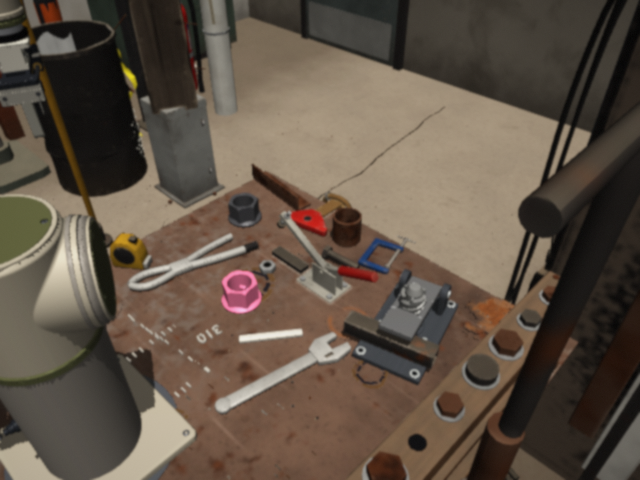

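The dark steel flange nut is at top (190,229), the pink look-alike at (284,317), and a rusty ring (no hexagon) at (297,180). The dark one fits the description. The stud is at (431,237). Next I'll take enlarged crops and measure.

```bash
cat > h.py <<'E'
from plant import robot
import numpy as np, cv2
from scipy.spatial.transform import Rotation as R
def cloud(c):
    p,d=robot.read_camera(c); m=robot.camera_model(c); K=np.array(m["camera_matrix"]); T=np.array(m["pose"])
    v,u=np.mgrid[:480,:640]
    P=np.stack([(u-K[0,2])/K[0,0]*d,(v-K[1,2])/K[1,1]*d,d],-1)
    W=P@T[:3,:3].T+T[:3,3]; W[d==0]=np.nan
    return p,d,W,K,T
def at_z(c,row,col,z):
    m=robot.camera_model(c); K=np.array(m["camera_matrix"]); T=np.array(m["pose"])
    r=T[:3,:3]@np.array([(col-K[0,2])/K[0,0],(row-K[1,2])/K[1,1],1]); o=T[:3,3]
    return o+r*(z-o[2])/r[2]
E
python3 - <<'E'
from h import *
p,d,W,K,T=cloud("top")
print(K[0,0],T.round(3).tolist())
cv2.imwrite("pics/crop_nut.png",cv2.resize(p[200:260,160:220,::-1],None,fx=9,fy=9,interpolation=cv2.INTER_CUBIC))
cv2.imwrite("pics/crop_fix.png",cv2.resize(p[180:310,370:480,::-1],None,fx=5,fy=5,interpolation=cv2.INTER_CUBIC))
for n,(r,c,z) in dict(nut=(228.6,187.6,.023),stud=(237.2,434.1,.09)).items(): print(n,at_z("top",r,c,z).round(4))
for q in ["nut_mid","fixture","tube_mid","strap"]:
  for r in robot.silhouettes("top",q)[:2]:
    m=r["pixels"]; w=W[m]; w=w[~np.isnan(w[:,0])]
    print(q,r["conf"],np.round(r["rect"],1),"med",np.median(w,0).round(4),"zpct",np.percentile(w[:,2],[5,25,50,75,95]).round(3))
    if q in("fixture",):
        cnt=w[(w[:,2]<.03)][:,:2]; rr=cv2.minAreaRect(cnt.astype(np.float32)); print(rr)
    if q=="nut_mid":
        t=w[(w[:,2]>.035)&(w[:,2]<.056)][:,:2]; print("top ring",len(t),cv2.minEnclosingCircle(t.astype(np.float32)),"all",cv2.minEnclosingCircle(w[:,:2].astype(np.float32)))
    if q in("strap","tube_mid"):
        print(cv2.minAreaRect(w[:,:2].astype(np.float32)))
E
```

```text
515.5133204725433 [[0.021, -0.995, 0.093, 0.393], [-1.0, -0.021, 0.0, 0.007], [0.002, -0.093, -0.996, 1.028], [0.0, 0.0, 0.0, 1.0]]
nut [0.5029 0.2563 0.023 ]
stud [ 0.4894 -0.2114  0.09  ]
nut_mid 0.98 [190.8 232.2  39.8  34.6] med [0.5003 0.2435 0.0345] zpct [0.005 0.011 0.035 0.046 0.049]
top ring 413 ((0.503352701663971, 0.2504080533981323), 0.03230520710349083) all ((0.5024759769439697, 0.2471071481704712), 0.03634815290570259)
nut_mid 0.75 [285.5 320.   35.4  38.4] med [0.3334 0.0586 0.0172] zpct [-0.     0.007  0.017  0.047  0.049]
top ring 397 ((0.33385714888572693, 0.061893049627542496), 0.032947998493909836) all ((0.332305908203125, 0.062103524804115295), 0.0390678308904171)
fixture 0.72 [423.4 246.8  78.1 113.1] med [ 0.4846 -0.2008  0.0416] zpct [0.011 0.014 0.042 0.068 0.092]
((0.48348289728164673, -0.21130704879760742), (0.20038744807243347, 0.12485098093748093), 14.199066162109375)
tube_mid 0.75 [426.5 271.5  90.4  37.6] med [ 0.4234 -0.1786  0.0434] zpct [0.04  0.042 0.043 0.045 0.046]
((0.4279254972934723, -0.2101081907749176), (0.0315045490860939, 0.15949201583862305), 14.093283653259277)
strap 0.72 [430.5 242.3  47.   80.1] med [ 0.4756 -0.2058  0.0662] zpct [0.059 0.063 0.066 0.07  0.073]
((0.49158263206481934, -0.2136545479297638), (0.15234771370887756, 0.07476825267076492), 15.314262390136719)
```

Run:
```python
from h import *
p,d,W,K,T=cloud("top")
# hole centres on screws of fixture and stud
for nm,(r,c) in dict(c1=(205,389),c2=(293,412),c3=(283,460),c4=(197,436)).items(): print(nm,at_z("top",r,c,.012).round(4))
m=(W[:,:,2]>.08)&(W[:,:,2]<.115); m[:200]=0;m[:,:400]=0;m[270:]=0;m[:,470:]=0
w=W[m];print(len(w),w.mean(0))
v,u=np.nonzero(m); print(v.mean(),u.mean(),v.min(),v.max(),u.min(),u.max(), np.sort(w[:,2])[-10:])
```

```text
c1 [ 0.5599 -0.1397  0.012 ]
c2 [ 0.3865 -0.1862  0.012 ]
c3 [ 0.408  -0.2804  0.012 ]
c4 [ 0.578  -0.2334  0.012 ]
412 [ 0.48720949 -0.20554333  0.0967757 ]
237.9490291262136 431.77912621359224 227 249 420 443 [0.10884575 0.10886029 0.10897991 0.1089894  0.10925627 0.10937616
 0.10958325 0.11023589 0.11044316 0.11058397]
```

View pics/crop_nut.png

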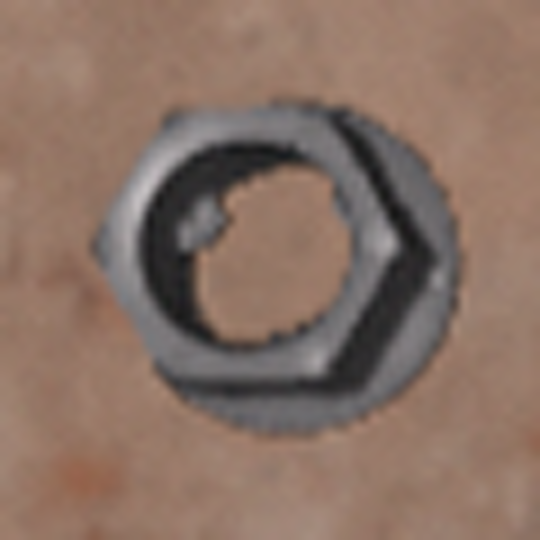

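View pics/crop_fix.png

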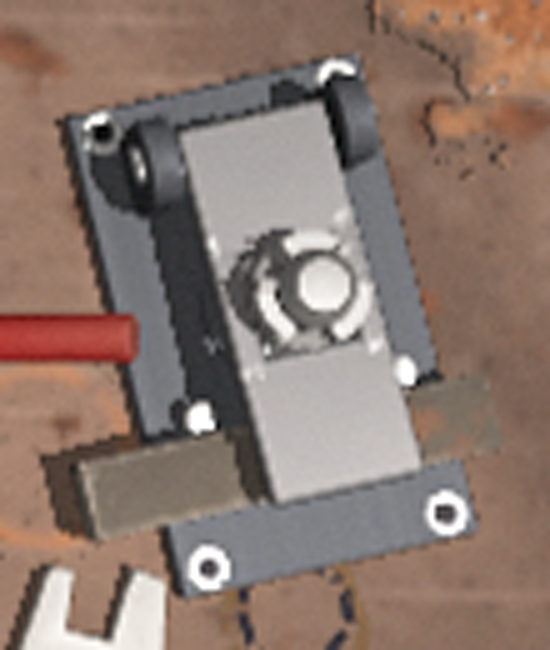

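Confirmed: the dark nut stands flange down, with its flats square to world x (image up/down). Now I'll look with the wrist camera, starting with the stud.

```bash
cat >> h.py <<'E'
def pose():
    s=robot.read_state(); T=np.eye(4); T[:3,:3]=R.from_rotvec(s["orientation"]).as_matrix(); T[:3,3]=s["tool_pos"]; return s,T
def wrist(name):
    s,T=pose(); p,d=robot.read_camera("wrist"); cv2.imwrite(f"pics/{name}.png",p[:,:,::-1]); return s,T,p,d
def wm():
    m=robot.camera_model("wrist"); return np.array(m["camera_matrix"]),np.array(m["tool_from_camera"])
def ray(T,row,col):
    K,C=wm(); a=(col-K[0,2]);b=(row-K[1,2]); r=np.hypot(a/K[0,0],b/K[1,1]); ph=np.arctan2(b/K[1,1],a/K[0,0])
    v=np.array([np.sin(r)*np.cos(ph),np.sin(r)*np.sin(ph),np.cos(r)]); M=T@C
    return M[:3,3],M[:3,:3]@v
def w_at_z(T,row,col,z):
    o,v=ray(T,row,col); return o+v*(z-o[2])/v[2]
def proj(T,P):
    K,C=wm(); M=np.linalg.inv(T@C); c=M[:3,:3]@np.asarray(P)+M[:3,3]; th=np.arctan2(np.hypot(c[0],c[1]),c[2]); ph=np.arctan2(c[1],c[0])
    return K[1,2]+K[1,1]*th*np.sin(ph), K[0,2]+K[0,0]*th*np.cos(ph)
E
python3 - <<'E'
from h import *
s,T=pose(); print(T.round(3)); K,C=wm(); print(K.round(1).tolist(),C.round(3).tolist())
s,T,p,d=wrist("w0")
E
```

```text
[[-0.911  0.413  0.     0.248]
 [ 0.413  0.911  0.     0.546]
 [-0.     0.    -1.     0.219]
 [ 0.     0.     0.     1.   ]]
[[371.6, 0.0, 314.0], [0.0, 371.6, 234.9], [0.0, 0.0, 1.0]] [[-0.001, -0.968, -0.252, 0.07], [1.0, -0.001, 0.001, 0.001], [-0.001, -0.252, 0.968, -0.165], [0.0, 0.0, 0.0, 1.0]]
```

View pics/w0.png

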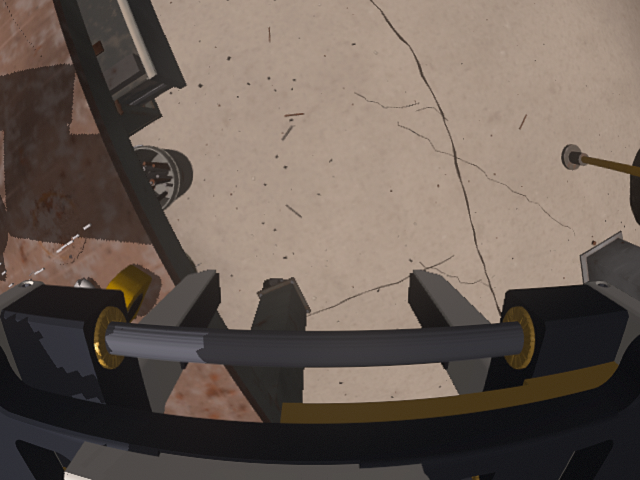

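Run:
```python
from h import *
p,d,W,K,T=cloud("top")
for c in [495,505,512,520,530,545,560,575]:
    print(c,W[240,c].round(3),W[180,c].round(3),W[290,c].round(3))
for z in [.15,.25,.4]:
  m=(W[:,:,2]>z)&(W[:,:,0]>0.2)&(W[:,:,0]<.9)&(abs(W[:,:,1])<.6); w=W[m]
  if len(w): print(z,len(w),w.min(0).round(2),w.max(0).round(2))
```

```text
495 [ 0.496 -0.355 -0.003] [ 0.616 -0.354  0.006] [ 0.396 -0.353  0.001]
505 [ 0.494 -0.366  0.023] [ 0.617 -0.375  0.004] [ 0.396 -0.365  0.021]
512 [ 0.494 -0.38   0.023] [ 0.618 -0.39   0.001] [ 0.396 -0.379  0.021]
520 [ 0.489 -0.374  0.076] [ 0.619 -0.406  0.001] [ 0.397 -0.371  0.079]
530 [ 0.489 -0.392  0.078] [ 0.619 -0.426  0.002] [ 0.397 -0.391  0.075]
545 [ 0.479 -0.372  0.183] [ 0.58  -0.375  0.182] [ 0.397 -0.371  0.182]
560 [ 0.478 -0.391  0.195] [ 0.58  -0.399  0.184] [ 0.398 -0.388  0.197]
575 [ 0.48  -0.422  0.182] [ 0.582 -0.427  0.178] [ 0.398 -0.421  0.181]
0.15 16759 [ 0.2  -0.53  0.15] [ 0.9  -0.36  0.24]
```

```bash
python3 -m handwheel '0.16 -0.16 0 0 0 0;0.32 -0.32 0.05 0 0 0;0.48 -0.48 0.1 0 0 0;0.64 -0.64 0.1 0 0 0;0.75 -0.75 0.1 0 0 0'; python3 -m handwheel '0.11 -0.11 0 0 0 0;0.22 -0.24 0 0 0 0;0.24 -0.31 0 0 0 0;0.24 -0.31 0 0 0 0;0.24 -0.31 0 0 0 0'
python3 - <<'E'
from h import *
s,T,p,d=wrist("w1"); print(s["t"],T.round(3).tolist(),s["q"].round(3))
for q in ["nut_mid"]: print([(r["conf"],r["at"],w_at_z(T,*r["at"],.023).round(4)) for r in robot.tip_of("wrist",q)])
E
```

```text
t: 1.4
tool_pos: [0.4244, 0.3698, 0.2457]
orientation: [0.663, 3.07, 0.002]
force: [0.4, 0.3, 0.3]
opening: 0.093
t: 1.9
tool_pos: [0.4952, 0.278, 0.2447]
orientation: [-0.666, -3.07, -0.001]
force: [-0.5, -0.2, 0.0]
opening: 0.0929
1.9 [[-0.91, 0.414, -0.0, 0.495], [0.414, 0.91, 0.0, 0.278], [0.0, 0.0, -1.0, 0.245], [0.0, 0.0, 0.0, 1.0]] [ 0.421  0.034  1.543  0.     1.565 -0.723]
[(0.8, [222.1, 296.8], array([0.5034, 0.2554, 0.023 ])), (0.79, [164.8, 91.5], array([0.3377, 0.0635, 0.023 ]))]
```

View pics/w1.png

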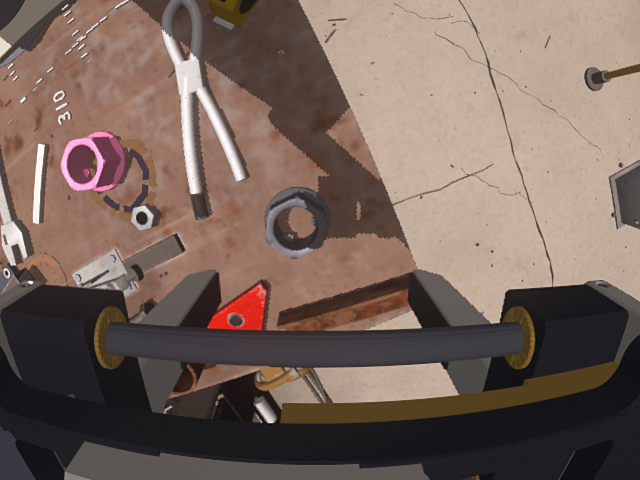

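Wrist view: the dark nut is at (297,222), the pink one at (95,163). I'll fit the nut model by overlay.

```bash
cat >> h.py <<'E'
def nutpts(c,yaw,z0):
    a=np.linspace(0,2*np.pi,90); L=[]
    for rad,h in [(.037,0),(.037,.006),(.0225,.046)]:
        L.append(np.c_[c[0]+rad*np.cos(a),c[1]+rad*np.sin(a),np.full(90,z0+h)])
    k=np.arange(7)*np.pi/3+np.pi/6+yaw; L.append(np.c_[c[0]+.0335*np.cos(k),c[1]+.0335*np.sin(k),np.full(7,z0+.046)])
    return L
def overlay(p,T,L,name,box,f):
    im=cv2.resize(p[box[0]:box[1],box[2]:box[3],::-1],None,fx=f,fy=f,interpolation=cv2.INTER_CUBIC); raw=im.copy()
    for l,col in zip(L,[(0,255,0),(0,255,255),(0,0,255),(255,0,255),(255,255,0),(255,128,0)]*3):
        q=np.array([proj(T,x)[::-1] for x in l]); q=((q+.5-[box[2],box[0]])*f-.5).round().astype(int)
        cv2.polylines(im,[q.reshape(-1,1,2)],False,col,1)
    cv2.imwrite(f"pics/{name}.png",np.hstack([raw,im]) if im.shape[1]*2<=800 else im)
E
python3 - <<'E'
from h import *
s,T=pose(); p=cv2.imread("pics/w1.png")[:,:,::-1]
overlay(p,T,nutpts((.5025,.2505),np.radians(1),0),"ov1",(180,265,255,340),4.5)
E
```

```text
(no output)
```

View pics/ov1.png

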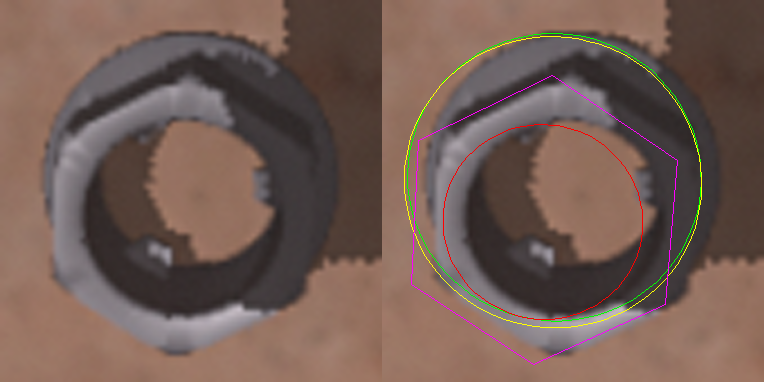

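Run:
```python
from h import *
s,T=pose(); p=cv2.imread("pics/w1.png")[:,:,::-1]
overlay(p,T,nutpts((.5040,.2551),np.radians(3),0),"ov2",(180,265,255,340),4.5)
```

```text
(no output)
```

View pics/ov2.png

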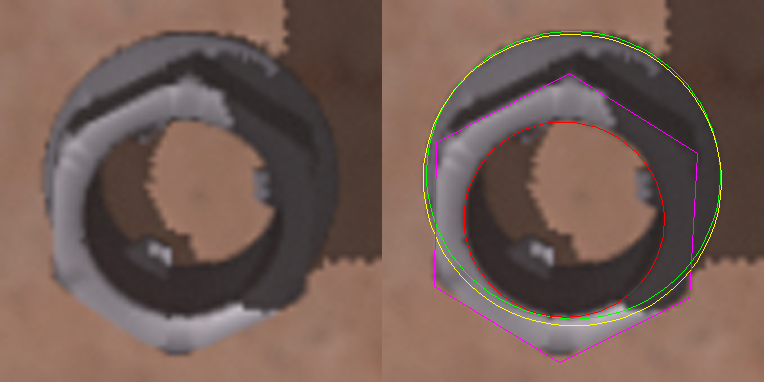

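Run:
```python
from h import *
s,T=pose(); c=np.array([.504,.2551])
for rh in range(0,3):
  pass
# overlay ridges hypotheses: inner arcs at r=.016,z=.0135
L=[]
for ph in (60,70):
  for k in range(3):
    a=np.radians(ph+120*k+np.linspace(-14.5,14.5,12))
    arc=np.c_[c[0]+.016*np.cos(a),c[1]+.016*np.sin(a),np.full(12,.0135)]
    o=np.c_[c[0]+.0225*np.cos(a),c[1]+.0225*np.sin(a),np.full(12,.0135)]
    L.append(np.vstack([o[:1],arc,o[-1:]]))
p=cv2.imread("pics/w1.png")[:,:,::-1]
L=[L[0],L[3],L[1],L[4],L[2],L[5]]
overlay(p,T,L,"ov3",(180,265,255,340),4.5)
```

```text
(no output)
```

View pics/ov3.png

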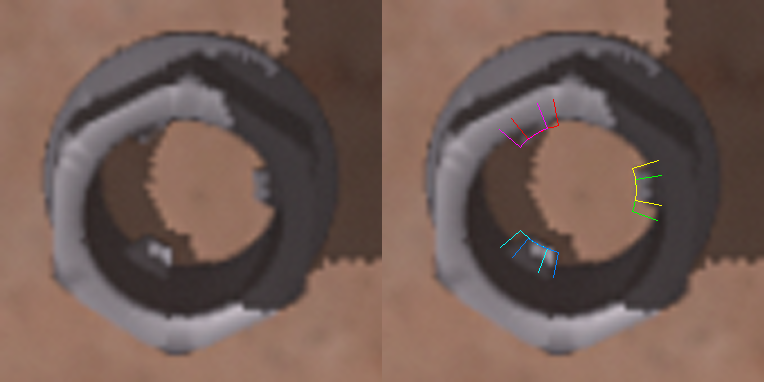

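Nut at (0.504, 0.255), yaw about 3°. Its ridges lie about 6° anticlockwise of the future jaw axis. Moving over it and descending.

```bash
python3 -m handwheel '0.03 -0.077 -0.1 0 0 -0.058;0.03 -0.077 -0.25 0 0 -0.058;0.03 -0.077 -0.4 0 0 -0.058;0.03 -0.077 -0.5 0 0 -0.058;0.03 -0.077 -0.5 0 0 -0.058' -1 30
python3 - <<'E'
from h import *
s,T=pose(); print(T.round(4).tolist(), np.degrees(np.arctan2(T[1,1],T[0,1])))
E
```

```text
t: 2.5
tool_pos: [0.4996, 0.2547, 0.0892]
orientation: [-0.729, -3.048, 0.008]
force: [-1.3, -1.1, -0.2]
opening: 0.0933
[[-0.8918, 0.4523, -0.009, 0.4996], [0.4524, 0.8918, -0.0034, 0.2547], [0.0065, -0.0071, -1.0, 0.0892], [0.0, 0.0, 0.0, 1.0]] 63.10654386296507
```

```bash
python3 -m handwheel '0.01 0 -0.08 0 0 0;0.01 0 -0.16 0 0 0;0.01 0 -0.2 0 0 0;0.01 0 -0.24 0 0 0;0.01 0 -0.244 0 0 0' -1 30
python3 - <<'E'
from h import *
s,T=pose(); print(T.round(4).tolist(), np.degrees(np.arctan2(T[1,1],T[0,1])),s["force"])
E
```

```text
t: 3.0
tool_pos: [0.5067, 0.2553, 0.0211]
orientation: [-0.732, -3.054, 0.001]
force: [-0.5, -0.2, -0.1]
opening: 0.0932
[[-0.8913, 0.4535, -0.0008, 0.5067], [0.4535, 0.8913, -0.0003, 0.2553], [0.0006, -0.0006, -1.0, 0.0211], [0.0, 0.0, 0.0, 1.0]] 63.03121525268034 [-0.47286696 -0.19352446 -0.12780006]
```

```bash
python3 -m handwheel '-0.008 0 -0.012 0 0 0;-0.008 0 -0.012 0 0 0' ; python3 -m handwheel '0 0 0 0 0 0;0 0 0 0 0 0;0 0 0 0 0 0;0 0 0 0 0 0;0 0 0 0 0 0' 1 30;python3 -m handwheel '0 0 0 0 0 0;0 0 0 0 0 0'
python3 - <<'E'
from h import *
s,T,p,d=wrist("w2"); print(T.round(4).tolist(), np.degrees(np.arctan2(T[1,1],T[0,1])),s["force"])
E
```

```text
t: 3.2
tool_pos: [0.5048, 0.2553, 0.0184]
orientation: [0.733, 3.054, 0.001]
force: [-0.1, 0.7, 0.0]
opening: 0.093
t: 3.7
tool_pos: [0.5047, 0.2547, 0.0179]
orientation: [-0.734, -3.055, 0.001]
force: [0.3, 0.8, 4.4]
opening: 0.058
t: 3.9
tool_pos: [0.5047, 0.2548, 0.018]
orientation: [-0.734, -3.055, 0.001]
force: [-1.2, -2.6, 3.5]
opening: 0.0577
[[-0.8909, 0.4541, -0.0002, 0.5047], [0.4541, 0.8909, -0.0004, 0.2548], [-0.0, -0.0005, -1.0, 0.018], [0.0, 0.0, 0.0, 1.0]] 62.99042574050842 [-1.24817411 -2.64321104  3.53013878]
```

View pics/w2.png

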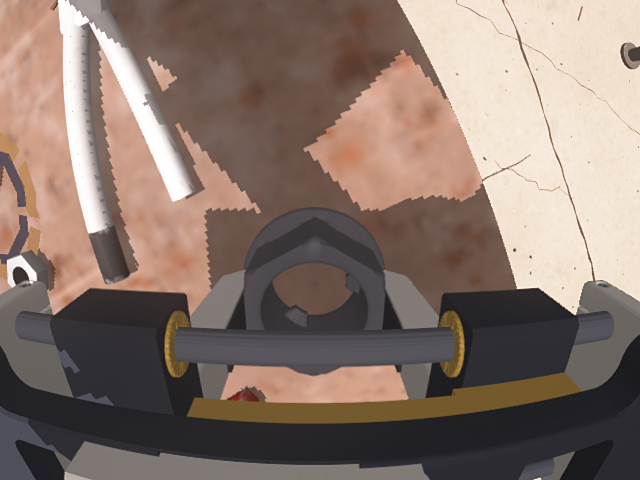

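Gripped on the flats (57.7 mm). Checking where the nut sits in the hand and its ridge angle.

Run:
```python
from h import *
s,T=pose(); p=cv2.imread("pics/w2.png")[:,:,::-1]
c=T[:2,3]+0.0*T[:2,0]
L=nutpts(c,np.radians(3),0)
for k in range(3):
    a=np.radians(63+6+120*k+np.linspace(-14.5,14.5,12))
    arc=np.c_[c[0]+.016*np.cos(a),c[1]+.016*np.sin(a),np.full(12,.0135)]
    o=np.c_[c[0]+.0225*np.cos(a),c[1]+.0225*np.sin(a),np.full(12,.0135)]
    L.append(np.vstack([o[:1],arc,o[-1:]]))
overlay(p,T,L,"ov4",(200,380,230,400),2.3)
```

```text
(no output)
```

View pics/ov4.png

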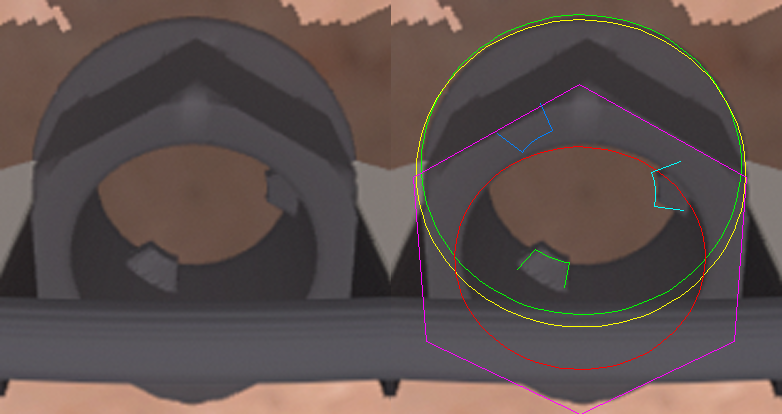

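```bash
python3 -m handwheel '0 0 0.1 0 0 0;0 0 0.27 0 0 0;0 0 0.43 0 0 0;0 0 0.6 0 0 0;0.05 -0.1 0.68 0 0 0' - 40;python3 -m handwheel '0.02 -0.16 0 0 0 0;0.05 -0.32 0 0 0 0;0.08 -0.48 0 0 0 0;0.1 -0.64 0 0 0 0;0.13 -0.8 0 0 0 0';python3 -m handwheel '0 -0.16 0 0 0 0;0 -0.32 0 0 0 0;0 -0.48 0 0 0 0;0 -0.6 0 0 0 0;0 -0.75 0 0 0 0'
```

```text
t: 4.45
tool_pos: [0.5201, 0.2283, 0.2268]
orientation: [0.726, 3.053, 0.008]
force: [1.2, 0.7, -3.9]
opening: 0.0577
t: 4.95
tool_pos: [0.5582, -0.0166, 0.2209]
orientation: [-0.733, -3.054, -0.001]
force: [1.3, -0.6, -4.6]
opening: 0.0577
t: 5.45
tool_pos: [0.5583, -0.2407, 0.2207]
orientation: [-0.733, -3.054, -0.002]
force: [1.1, -1.1, -4.2]
opening: 0.058
```

```bash
python3 -m handwheel '0 0 0 0 0 0'
python3 - <<'E'
from h import *
s,T,p,d=wrist("w3"); print(T.round(4).tolist(), s["q"].round(3),s["force"])
for q in ["stud_top","fixture"]: print(q,[(r["conf"],r["at"],w_at_z(T,*r["at"],.09 if q[0]=="s" else 0).round(4)) for r in robot.tip_of("wrist",q)])
E
```

```text
t: 5.55
tool_pos: [0.5575, -0.2451, 0.2204]
orientation: [-0.741, -3.052, 0.003]
force: [0.5, 1.2, -4.5]
opening: 0.0573
[[-0.8887, 0.4585, -0.0017, 0.5575], [0.4585, 0.8887, -0.0012, -0.2451], [0.001, -0.0019, -1.0, 0.2204], [0.0, 0.0, 0.0, 1.0]] [-0.497  0.155  1.458 -0.002  1.529 -1.592] [ 0.54084666  1.24202199 -4.48792464]
stud_top [(0.91, [134.0, 314.8], array([ 0.4916, -0.2094,  0.09  ]))]
fixture [(0.7, [129.8, 314.6], array([ 0.4863, -0.2067,  0.    ]))]
```

View pics/w3.png

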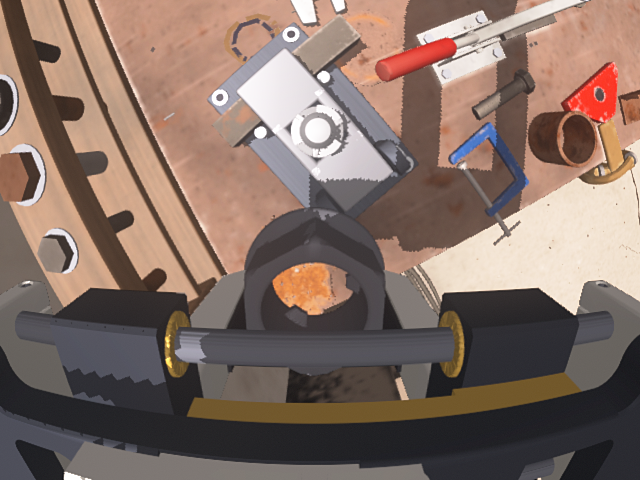

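```bash
cat >> h.py <<'E'
def circ(c,r,z): 
    a=np.linspace(0,2*np.pi,73); return np.c_[c[0]+r*np.cos(a),c[1]+r*np.sin(a),np.full(73,z)]
def spoke(c,ang,r0,r1,z):
    a=np.radians(ang); return np.array([[c[0]+r*np.cos(a),c[1]+r*np.sin(a),z] for r in (r0,r1)])
E
python3 - <<'E'
from h import *
s,T=pose(); p=cv2.imread("pics/w3.png")[:,:,::-1]
c=(.4902,-.2094)
L=[circ(c,.021,.09),circ(c,.0145,.09),spoke(c,0,.021,.026,.09),spoke(c,90,.021,.026,.09)]
overlay(p,T,L,"ov5",(95,170,280,355),5.3)
E
```

```text
(no output)
```

View pics/ov5.png

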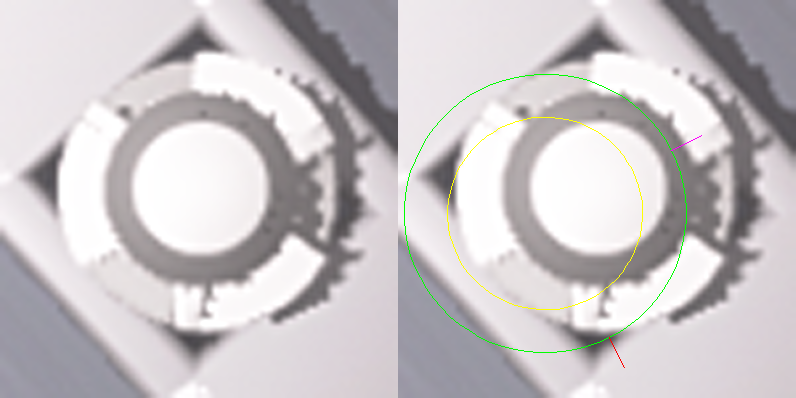

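```bash
python3 -m handwheel '0 0 0 0 0 0;0 0 0 0 0 0'
python3 - <<'E'
from h import *
s,T,p,d=wrist("w4"); print(T.round(4).tolist(),np.abs(s["dq"]).max(),s["t"])
np.save("T4.npy",T)
print([(r["conf"],r["at"],w_at_z(T,*r["at"],.09).round(4)) for r in robot.tip_of("wrist","stud_top")])
c=(.4905,-.2065)
L=[circ(c,.021,.09),circ(c,.0145,.09),spoke(c,0,.021,.026,.09),spoke(c,90,.021,.026,.09)]
overlay(p,T,L,"ov6",(95,170,280,355),5.3)
cv2.imwrite("pics/w4d.png",np.clip((d-.2)*1000,0,255).astype(np.uint8))
E
```

```text
t: 5.9
tool_pos: [0.5589, -0.2387, 0.2217]
orientation: [-0.731, -3.055, -0.001]
force: [0.2, 0.3, -4.2]
opening: 0.0578
[[-0.8917, 0.4526, -0.0002, 0.5589], [0.4526, 0.8917, 0.0004, -0.2387], [0.0003, 0.0003, -1.0, 0.2217], [0.0, 0.0, 0.0, 1.0]] 0.003295197797314826 5.9
[(0.93, [134.2, 308.0], array([ 0.4907, -0.208 ,  0.09  ]))]
```

View pics/ov6.png

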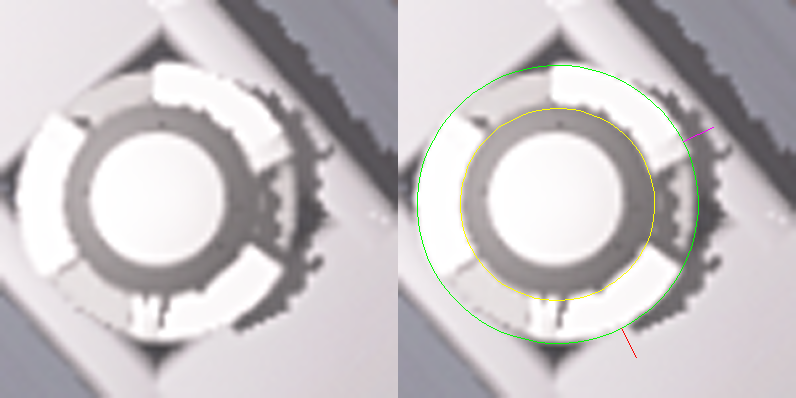

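The overlay fits: stud axis at (0.4905, −0.2065). The notches are the grey gaps at about 59°+120k in world yaw, with a dog at the anticlockwise end of each. The ridges sit at jaw yaw +5°, so I'll start at jaw yaw 20°, about 34° before the notch, and turn anticlockwise from there.

```bash
python3 -m handwheel '-0.05 0.02 -0.02 0 0 -0.19;-0.1 0.05 -0.05 0 0 -0.38;-0.15 0.08 -0.1 0 0 -0.57;-0.225 0.108 -0.15 0 0 -0.76;-0.225 0.108 -0.2 0 0 -0.955'; python3 -m handwheel '0 0 0 0 0 0;0 0 0 0 0 0;0 0 0 0 0 0;0 0 0 0 0 0'
python3 - <<'E'
from h import *
s,T,p,d=wrist("w5"); print(T.round(4).tolist(),np.degrees(np.arctan2(T[1,1],T[0,1])),s["q"].round(2),s["t"])
np.save("T5.npy",T)
c=(.4905,-.2065)
z=T[2,3]-.018
L=nutpts(T[:2,3],np.arctan2(T[1,1],T[0,1])-np.pi/3,z)+[circ(c,.021,.09),circ(c,.0145,.09)]
overlay(p,T,L,"ov7",(190,390,220,420),1.9)
E
```

```text
t: 6.5
tool_pos: [0.4893, -0.206, 0.1611]
orientation: [-1.803, -2.571, 0.0]
force: [1.0, -0.7, -4.9]
opening: 0.0575
t: 6.9
tool_pos: [0.4922, -0.208, 0.1631]
orientation: [1.793, 2.577, 0.0]
force: [-0.3, 0.0, -3.7]
opening: 0.0578
[[-0.3476, 0.9377, 0.0017, 0.4922], [0.9377, 0.3476, -0.0009, -0.208], [-0.0015, 0.0013, -1.0, 0.1631], [0.0, 0.0, 0.0, 1.0]] 20.33857132495187 [-0.5  -0.02  1.74 -0.    1.41 -0.85] 6.9
```

View pics/ov7.png

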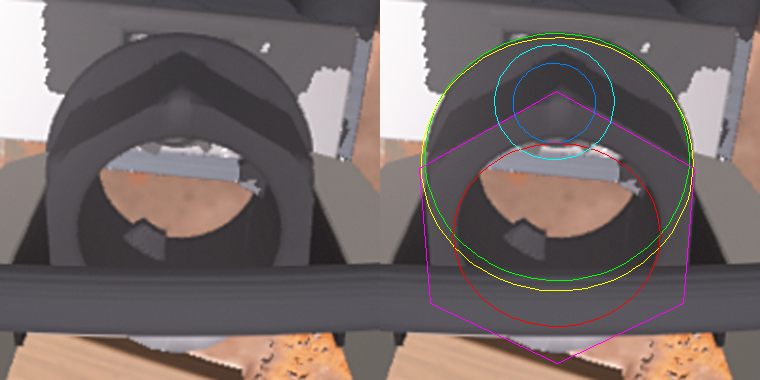

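View pics/w5.png

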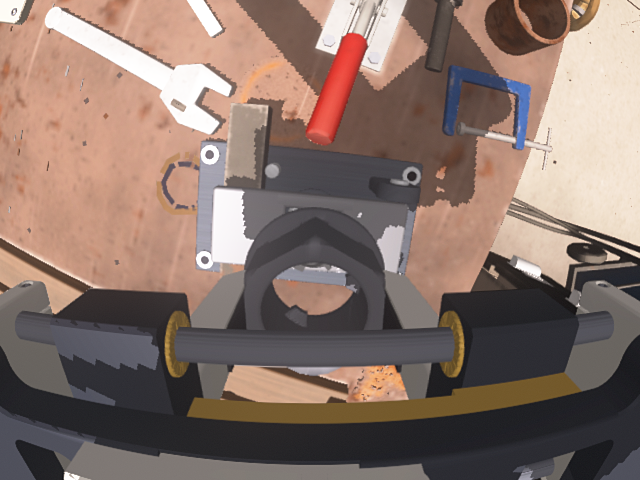

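The nut sits centred in the hand. I'll cross-check the stud with the first top picture, using the nut (grasped at (0.5047, 0.2548)) as reference.

Run:
```python
from h import *
m=robot.camera_model("top"); K=np.array(m["camera_matrix"]); Mi=np.linalg.inv(np.array(m["pose"]))
p=cv2.imread("pics/top0.png")
def pt(L,box,f,name):
    im=cv2.resize(p[box[0]:box[1],box[2]:box[3]],None,fx=f,fy=f,interpolation=cv2.INTER_CUBIC); raw=im.copy()
    for l,col in zip(L,[(0,255,0),(0,255,255),(0,0,255),(255,0,255)]*2):
        q=[]
        for x in l:
            c=Mi[:3,:3]@x+Mi[:3,3]; q.append([K[0,0]*c[0]/c[2]+K[0,2],K[1,1]*c[1]/c[2]+K[1,2]])
        q=((np.array(q)+.5-[box[2],box[0]])*f-.5).round().astype(int); cv2.polylines(im,[q.reshape(-1,1,2)],False,col,1)
    return np.hstack([raw,im])
a=pt(nutpts((.5047,.2548),np.radians(3),0),(205,255,165,215),7,"a")
c=(.4905,-.2065)
b=pt([circ(c,.021,.09),circ(c,.0145,.09)],(212,262,407,457),7,"b")
cv2.imwrite("pics/topov.png",np.vstack([a,b])[:, :][:600] if 0 else cv2.resize(np.vstack([a,b]),(600,600)))
```

```text
(no output)
```

View pics/topov.png

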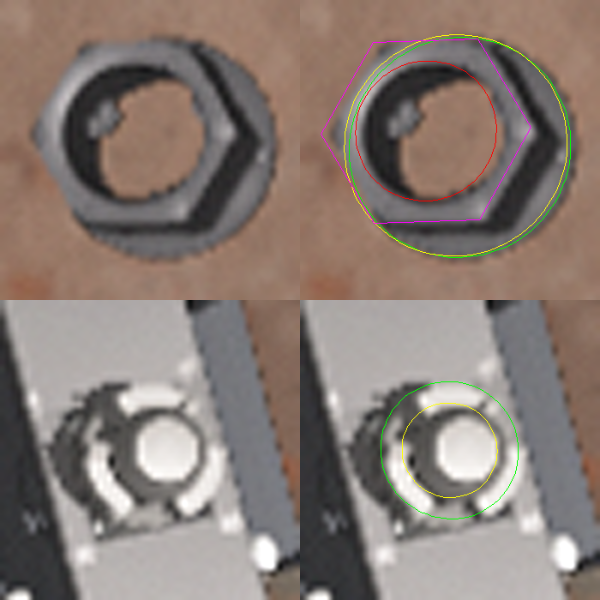

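The top camera agrees: nut and stud show the same small shift. Correcting xy and lowering over the nose.

```bash
python3 -m handwheel '-0.006 0.005 -0.03 0 0 0;-0.006 0.005 -0.06 0 0 0;-0.006 0.005 -0.09 0 0 0;-0.006 0.005 -0.11 0 0 0;-0.006 0.005 -0.12 0 0 0'; python3 -m handwheel '0 0 0 0 0 0;0 0 0 0 0 0'
```

```text
t: 7.45
tool_pos: [0.4887, -0.2057, 0.1244]
orientation: [-1.796, -2.575, 0.0]
force: [0.2, -0.1, -4.6]
opening: 0.0579
t: 7.65
tool_pos: [0.4896, -0.2062, 0.1261]
orientation: [1.797, 2.576, 0.0]
force: [0.6, -0.8, -4.5]
opening: 0.0583
```

```bash
python3 -m handwheel '0.003 -0.001 -0.015 0 0 0;0.003 -0.001 -0.03 0 0 0;0.003 -0.001 -0.04 0 0 0;0.003 -0.001 -0.05 0 0 0;0.003 -0.001 -0.05 0 0 0';  python3 -m handwheel '0 0 -0.01 0 0 0;0 0 -0.02 0 0 0;0 0 -0.02 0 0 0'
```

```text
t: 8.15
tool_pos: [0.4899, -0.2062, 0.1102]
orientation: [-1.797, -2.576, 0.0]
force: [-0.4, -0.3, -4.0]
opening: 0.0582
t: 8.45
tool_pos: [0.49, -0.2062, 0.1043]
orientation: [-1.797, -2.576, 0.0]
force: [-0.8, 0.1, -3.8]
opening: 0.0578
```

```bash
python3 -m handwheel '0.001 0 -0.005 0 0 0;0.001 0 -0.01 0 0 0;0.001 0 -0.01 0 0 0';  python3 -m handwheel '0 0 -0.004 0 0 0;0 0 -0.008 0 0 0;0 0 -0.008 0 0 0'
```

```text
t: 8.75
tool_pos: [0.4905, -0.2063, 0.1017]
orientation: [-1.797, -2.576, 0.0]
force: [0.7, 0.3, -4.1]
opening: 0.0578
t: 9.05
tool_pos: [0.4908, -0.2065, 0.0998]
orientation: [1.797, 2.576, 0.0]
force: [-1.7, 0.7, -0.8]
opening: 0.0578
```

```bash
python3 -m handwheel '0 0 -0.003 0 0 0;0 0 -0.003 0 0 0.1;0 0 -0.003 0 0 0.2;0 0 -0.003 0 0 0.3;0 0 -0.003 0 0 0.3'
python3 - <<'E'
from h import *
s,T=pose(); print(s["tool_pos"].round(4),s["force"].round(1),s["wrist_torque"].round(2),np.degrees(np.arctan2(T[1,1],T[0,1])).round(1))
E
```

```text
t: 9.55
tool_pos: [0.4911, -0.2068, 0.0995]
orientation: [1.48, 2.77, -0.0]
force: [-1.9, 0.5, 4.3]
opening: 0.0576
[ 0.4911 -0.2068  0.0995] [-1.9  0.5  4.3] [-0.03  0.44  0.1 ] 33.8
```

```bash
python3 -m handwheel '0 0 0 0 0 0.1;0 0 0 0 0 0.2;0 0 0 0 0 0.2' ; python3 -m handwheel '0 0 0 0 0 0.1;0 0 0 0 0 0.1'
python3 - <<'E'
from h import *
s,T=pose(); print(s["tool_pos"].round(4),s["force"].round(1),s["wrist_torque"].round(2),np.degrees(np.arctan2(T[1,1],T[0,1])).round(1))
E
```

```text
t: 9.85
tool_pos: [0.4907, -0.2069, 0.0988]
orientation: [1.261, 2.877, -0.001]
force: [-2.0, -2.0, 1.7]
opening: 0.0579
t: 10.05
tool_pos: [0.4904, -0.2065, 0.0982]
orientation: [-1.149, -2.924, 0.001]
force: [0.5, -2.6, -4.2]
opening: 0.0577
[ 0.4904 -0.2065  0.0982] [ 0.5 -2.6 -4.2] [-0.4   0.01  0.07] 47.1
```

Contact vanished at jaw yaw 47°, where the notch was predicted. Lowering gently.

```bash
python3 -m handwheel '0 0 -0.005 0 0 0.03;0 0 -0.01 0 0 0.06;0 0 -0.01 0 0 0.06' ; python3 -m handwheel '0 0 -0.005 0 0 0;0 0 -0.01 0 0 0;0 0 -0.01 0 0 0'
python3 - <<'E'
from h import *
s,T=pose(); print(s["tool_pos"].round(4),s["force"].round(1),s["wrist_torque"].round(2),np.degrees(np.arctan2(T[1,1],T[0,1])).round(1))
E
```

```text
t: 10.35
tool_pos: [0.4902, -0.2064, 0.0949]
orientation: [-1.077, -2.95, 0.0]
force: [-1.2, -3.2, -5.0]
opening: 0.0578
t: 10.65
tool_pos: [0.4904, -0.206, 0.092]
orientation: [-1.077, -2.95, -0.001]
force: [0.2, -0.9, -5.6]
opening: 0.0575
[ 0.4904 -0.206   0.092 ] [ 0.2 -0.9 -5.6] [-0.21  0.01  0.02] 49.9
```

```bash
python3 -m handwheel '0 0 -0.004 0 0 0;0 0 -0.006 0 0 0;0 0 -0.006 0 0 0'
python3 - <<'E'
from h import *
s,T=pose(); print(s["tool_pos"].round(4),s["force"].round(1),s["wrist_torque"].round(2),np.degrees(np.arctan2(T[1,1],T[0,1])).round(1),s["q"].round(2))
E
```

```text
t: 10.95
tool_pos: [0.4906, -0.2062, 0.0907]
orientation: [-1.077, -2.951, -0.0]
force: [-0.8, -0.3, -3.8]
opening: 0.058
[ 0.4906 -0.2062  0.0907] [-0.8 -0.3 -3.8] [0.01 0.15 0.01] 49.9 [-0.49  0.05  1.82  0.    1.28 -1.37]
```

It dropped in: mid-point 5.7 mm above the stud top. Now clockwise, following the lead at 0.104 mm per degree.

```bash
python3 -m handwheel '0 0 -0.002 0 0 -0.12;0 0 -0.004 0 0 -0.24;0 0 -0.006 0 0 -0.36;0 0 -0.0075 0 0 -0.48;0 0 -0.0075 0 0 -0.48' - 50
python3 - <<'E'
from h import *
s,T=pose(); print(s["tool_pos"].round(4),s["force"].round(1),s["wrist_torque"].round(2),np.degrees(np.arctan2(T[1,1],T[0,1])).round(1),s["q"].round(2))
E
```

```text
t: 11.45
tool_pos: [0.4907, -0.2062, 0.0885]
orientation: [1.613, 2.696, 0.0]
force: [0.4, 0.1, -4.3]
opening: 0.0573
[ 0.4907 -0.2062  0.0885] [ 0.4  0.1 -4.3] [-0.02  0.08  0.03] 28.2 [-0.49  0.05  1.82  0.    1.27 -0.99]
```

```bash
python3 -m handwheel '0 0 -0.0026 0 0 -0.17;0 0 -0.0053 0 0 -0.34;0 0 -0.008 0 0 -0.51;0 0 -0.0106 0 0 -0.68;0 0 -0.0106 0 0 -0.68'
python3 - <<'E'
from h import *
s,T=pose(); print(s["tool_pos"].round(4),s["force"].round(1),s["wrist_torque"].round(2),np.degrees(np.arctan2(T[1,1],T[0,1])).round(1),s["q"].round(2))
E
```

```text
t: 11.95
tool_pos: [0.4908, -0.2064, 0.0856]
orientation: [2.265, 2.177, 0.0]
force: [-0.7, 1.2, -3.0]
opening: 0.0574
[ 0.4908 -0.2064  0.0856] [-0.7  1.2 -3. ] [0.11 0.19 0.04] -2.3 [-0.49  0.05  1.82  0.    1.27 -0.45]
```

```bash
python3 -m handwheel '0 0 -0.003 0 0 -0.18;0 0 -0.006 0 0 -0.36;0 0 -0.0088 0 0 -0.54;0 0 -0.0118 0 0 -0.72;0 0 -0.0118 0 0 -0.72'
python3 - <<'E'
from h import *
s,T=pose(); print(s["tool_pos"].round(4),s["force"].round(1),s["wrist_torque"].round(2),np.degrees(np.arctan2(T[1,1],T[0,1])).round(1),s["q"].round(2))
E
```

```text
t: 12.45
tool_pos: [0.491, -0.2065, 0.0823]
orientation: [2.78, 1.462, 0.001]
force: [0.5, 1.1, -1.9]
opening: 0.0576
[ 0.491  -0.2065  0.0823] [ 0.5  1.1 -1.9] [ 0.11  0.1  -0.06] -34.5 [-0.49  0.06  1.82  0.    1.26  0.11]
```

```bash
python3 -m handwheel '0 0 -0.003 0 0 -0.18;0 0 -0.006 0 0 -0.36;0 0 -0.0088 0 0 -0.54;0 0 -0.0105 0 0 -0.65;0 0 -0.0105 0 0 -0.65'
python3 - <<'E'
from h import *
s,T=pose(); print(s["tool_pos"].round(4),s["force"].round(1),s["wrist_torque"].round(2),np.degrees(np.arctan2(T[1,1],T[0,1])).round(1),s["q"].round(2))
E
```

```text
t: 12.95
tool_pos: [0.4911, -0.2067, 0.0793]
orientation: [3.058, 0.717, 0.001]
force: [1.1, -0.5, 0.3]
opening: 0.0578
[ 0.4911 -0.2067  0.0793] [ 1.1 -0.5  0.3] [-0.22  0.17  0.03] -63.6 [-0.49  0.06  1.82  0.    1.26  0.62]
```

```bash
python3 -m handwheel '0 0 -0.002 0 0 -0.12;0 0 -0.004 0 0 -0.24;0 0 -0.004 0 0 -0.24' - 60
python3 - <<'E'
from h import *
s,T=pose(); print(s["tool_pos"].round(4),s["force"].round(1),s["wrist_torque"].round(2),np.degrees(np.arctan2(T[1,1],T[0,1])).round(1),s["q"].round(2))
E
```

```text
t: 13.25
tool_pos: [0.491, -0.2066, 0.078]
orientation: [3.112, 0.425, 0.001]
force: [1.0, 0.1, 0.3]
opening: 0.0575
[ 0.491  -0.2066  0.078 ] [1.  0.1 0.3] [-0.13  0.24  0.01] -74.4 [-0.49  0.06  1.82  0.    1.25  0.8 ]
```

```bash
python3 -m handwheel '0 0 -0.001 0 0 -0.1;0 0 -0.002 0 0 -0.2;0 0 -0.002 0 0 -0.2' - 60
python3 - <<'E'
from h import *
s,T=pose(); print(s["tool_pos"].round(4),s["force"].round(1),s["wrist_torque"].round(2),np.degrees(np.arctan2(T[1,1],T[0,1])).round(1),s["q"].round(2))
E
```

```text
t: 13.55
tool_pos: [0.4909, -0.2069, 0.0779]
orientation: [3.136, 0.18, 0.001]
force: [-3.0, -2.0, 4.7]
opening: 0.0576
[ 0.4909 -0.2069  0.0779] [-3.  -2.   4.7] [ 0.03  0.65 -0.13] -83.4 [-0.49  0.06  1.82 -0.    1.25  0.96]
```

Mid-point is at 83 mm. I'll keep turning until there's a firm twist.

```bash
python3 -m handwheel '0 0 0 0 0 -0.12;0 0 0 0 0 -0.24;0 0 0 0 0 -0.24' - 60
python3 - <<'E'
from h import *
s,T=pose(); print(s["tool_pos"].round(4),s["force"].round(1),s["wrist_torque"].round(2),np.degrees(np.arctan2(T[1,1],T[0,1])).round(1),s["q"].round(2))
E
```

```text
t: 13.85
tool_pos: [0.4915, -0.2073, 0.0777]
orientation: [3.138, -0.115, 0.003]
force: [1.0, -5.8, -0.1]
opening: 0.0575
[ 0.4915 -0.2073  0.0777] [ 1.  -5.8 -0.1] [-0.3  -0.28  0.01] -94.2 [-0.49  0.06  1.82 -0.    1.25  1.15]
```

```bash
python3 -m handwheel '0 0 0 0 0 -0.08;0 0 0 0 0 -0.16;0 0 0 0 0 -0.16' - 60
python3 - <<'E'
from h import *
s,T=pose(); print(s["tool_pos"].round(4),s["force"].round(1),s["wrist_torque"].round(2),np.degrees(np.arctan2(T[1,1],T[0,1])).round(1),s["q"].round(2))
E
```

```text
t: 14.15
tool_pos: [0.493, -0.2075, 0.0778]
orientation: [3.124, -0.307, 0.008]
force: [9.4, -7.1, -5.6]
opening: 0.0588
[ 0.493  -0.2075  0.0778] [ 9.4 -7.1 -5.6] [-0.74 -1.54  1.52] -101.2 [-0.49  0.06  1.82 -0.    1.25  1.27]
```

```bash
python3 -m handwheel '0 0 0 0 0 -0.04;0 0 0 0 0 -0.08;0 0 0 0 0 -0.08' - 60
python3 - <<'E'
from h import *
s,T,p,d=wrist("w6"); print(s["tool_pos"].round(4),s["force"].round(1),s["wrist_torque"].round(2),np.degrees(np.arctan2(T[1,1],T[0,1])).round(1),s["q"].round(2))
E
```

```text
t: 14.45
tool_pos: [0.4933, -0.2076, 0.078]
orientation: [3.113, -0.402, 0.009]
force: [9.8, -6.8, -6.5]
opening: 0.0593
[ 0.4933 -0.2076  0.078 ] [ 9.8 -6.8 -6.5] [-0.84 -1.65  1.99] -104.7 [-0.49  0.06  1.82 -0.    1.25  1.33]
```

View pics/w6.png

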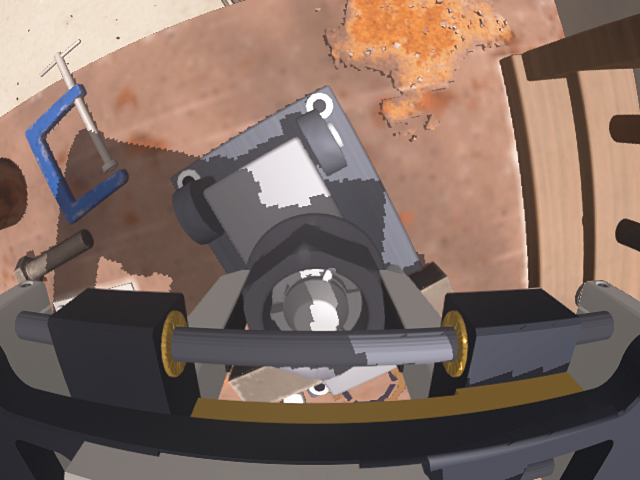

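There's a firm twist (2 N m) and the jaws are starting to cam on the flats. I'll release and check.

```bash
python3 -m handwheel '0 0 0 0 0 0;0 0 0 0 0 0;0 0 0 0 0 0;0 0 0 0 0 0' -1
python3 - <<'E'
from h import *
s,T,p,d=wrist("w7"); print(s["tool_pos"].round(4),s["force"].round(1),s["wrist_torque"].round(2),np.degrees(np.arctan2(T[1,1],T[0,1])).round(1),s["opening"])
c=(.4905,-.2065)
L=nutpts(c,np.radians(-98+60),.060)
overlay(p,T,L,"ov8",(190,390,220,420),1.9)
E
```

```text
t: 14.9
tool_pos: [0.4904, -0.2062, 0.0768]
orientation: [-3.113, 0.417, 0.001]
force: [0.4, -0.2, -0.6]
opening: 0.0867
[ 0.4904 -0.2062  0.0768] [ 0.4 -0.2 -0.6] [0.01 0.17 0.01] -105.2 0.08666892494264737
```

View pics/ov8.png

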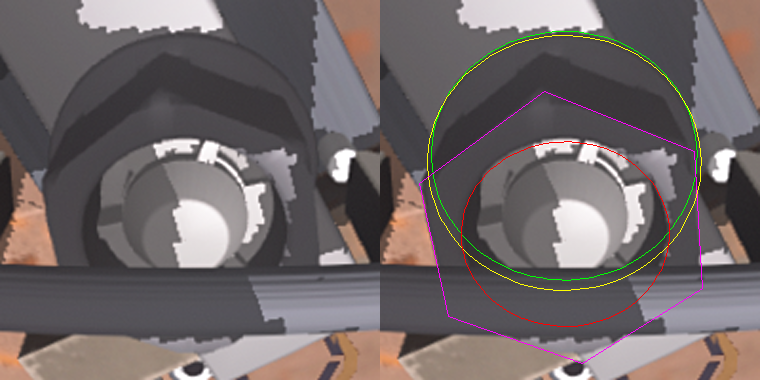

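Fresh square grip and one more twist to confirm.

```bash
python3 -m handwheel '0 0 0 0 0 0.08;0 0 0 0 0 0.15;0 0 0 0 0 0.15' -1 60;  python3 -m handwheel '0 0 0 0 0 0;0 0 0 0 0 0;0 0 0 0 0 0;0 0 0 0 0 0;0 0 0 0 0 0' 1 60
python3 - <<'E'
from h import *
s,T=pose(); print(s["tool_pos"].round(4),s["force"].round(1),s["wrist_torque"].round(2),np.degrees(np.arctan2(T[1,1],T[0,1])).round(1),s["opening"])
E
python3 -m handwheel '0 0 0 0 0 -0.06;0 0 0 0 0 -0.12;0 0 0 0 0 -0.12';python3 - <<'E'
from h import *
s,T=pose(); print(s["tool_pos"].round(4),s["force"].round(1),s["wrist_torque"].round(2),np.degrees(np.arctan2(T[1,1],T[0,1])).round(1),s["opening"])
E
```

```text
t: 15.25
tool_pos: [0.4905, -0.2063, 0.0768]
orientation: [-3.133, 0.233, 0.0]
force: [-0.4, 0.3, 0.2]
opening: 0.0932
t: 15.75
tool_pos: [0.4905, -0.2073, 0.0769]
orientation: [3.131, -0.236, -0.0]
force: [0.1, -2.7, -3.2]
opening: 0.0583
[ 0.4905 -0.2073  0.0769] [ 0.1 -2.7 -3.2] [ 0.36 -0.09  0.51] -98.6 0.058341417154531144
t: 16.05
tool_pos: [0.4925, -0.2075, 0.077]
orientation: [3.116, -0.38, 0.007]
force: [10.0, -7.1, -10.4]
opening: 0.0588
[ 0.4925 -0.2075  0.077 ] [ 10.   -7.1 -10.4] [-0.53 -1.85  2.66] -103.9 0.05884662743146754
```

The fresh grip meets 2.7 N m with no turn. Releasing and backing off.

```bash
python3 -m handwheel '0 0 0 0 0 0;0 0 0 0 0 0;0 0 0 0 0 0;0 0 0 0 0 0;0 0 0 0 0 0' -1;python3 -m handwheel '0 0 0.05 0 0 0;0 0 0.15 0 0 0;0 0 0.3 0 0 0;0 0 0.45 0 0 0;0 0 0.6 0 0 0';python3 -m handwheel '0 0.16 0 0 0 0;0 0.32 0 0 0 0;0 0.48 0 0 0 0;0 0.64 0 0 0 0;0 0.7 0 0 0 0';python3 -m handwheel '0 0 0 0 0 0;0 0 0 0 0 0'
python3 - <<'E'
from h import *
p,d,W,K,T=cloud("top"); cv2.imwrite("pics/top9.png",cv2.resize(p[140:340,330:530,::-1],(600,600)))
p2,_=robot.read_camera("scene"); cv2.imwrite("pics/scene9.png",cv2.resize(p2[240:400,310:490,::-1],(720,640))[:600])
p,d,W,K,T=cloud("top")
for q in ["strap","tube_mid","nut_mid"]:
  for r in robot.silhouettes("top",q)[:2]:
    w=W[r["pixels"]]; w=w[~np.isnan(w[:,0])]
    print(q,r["conf"],np.round(r["rect"],1),np.median(w,0).round(4),np.percentile(w[:,2],[5,25,50,75,95]).round(4),cv2.minAreaRect(w[:,:2].astype(np.float32)))
    if q=="strap":
        w=w[(w[:,2]>.05)&(w[:,2]<.075)]; A=np.c_[w[:,:2]-[.4905,-.2065],np.ones(len(w))]; k=np.linalg.lstsq(A,w[:,2],rcond=None)[0]; print("plane",k, "along x", k[0]*np.cos(.25)+k[1]*np.sin(.25))
s,T=pose(); print(s["t"],s["tool_pos"],s["force"])
E
```

```text
t: 16.55
tool_pos: [0.4905, -0.2063, 0.0768]
orientation: [-3.118, 0.383, 0.0]
force: [0.8, 0.2, -0.3]
opening: 0.092
t: 17.05
tool_pos: [0.4904, -0.2062, 0.26]
orientation: [3.118, -0.383, 0.001]
force: [0.5, -0.5, 0.3]
opening: 0.0932
t: 17.55
tool_pos: [0.4903, 0.0073, 0.2585]
orientation: [-3.117, 0.378, -0.002]
force: [0.1, -0.1, 0.3]
opening: 0.0932
t: 17.75
tool_pos: [0.4907, 0.0035, 0.2578]
orientation: [3.118, -0.381, 0.002]
force: [0.9, -0.0, 0.2]
opening: 0.0929
strap 0.82 [432.4 243.4  41.1  78.4] [ 0.451  -0.2093  0.061 ] [0.058  0.0599 0.061  0.0623 0.0642] ((0.4862143397331238, -0.21477645635604858), (0.14863914251327515, 0.07106924057006836), 13.583780288696289)
plane [ 0.00516257 -0.01280517  0.06116238] along x 0.0018340267045510524
tube_mid 0.82 [435.6 270.9  72.9  32.9] [ 0.4323 -0.1971  0.0434] [0.0408 0.0423 0.0434 0.0448 0.0464] ((0.43174251914024353, -0.22363612055778503), (0.029117505997419357, 0.13191625475883484), 15.028844833374023)
nut_mid 0.96 [428.8 242.6  44.9  39.5] [ 0.4846 -0.1995  0.0981] [0.0649 0.069  0.0981 0.1067 0.1092] ((0.48573505878448486, -0.21269646286964417), (0.08451876044273376, 0.07260705530643463), 72.92449951171875)
nut_mid 0.84 [285.7 319.1  35.6  36. ] [0.3354 0.0599 0.0346] [0.0045 0.0085 0.0346 0.0473 0.0496] ((0.3333950638771057, 0.06273499131202698), (0.07291946560144424, 0.07243316620588303), 89.99710083007812)
18.05 [0.49063864 0.00263202 0.25685972] [-0.22927228  0.14495598 -0.11876291]
```

View pics/top9.png

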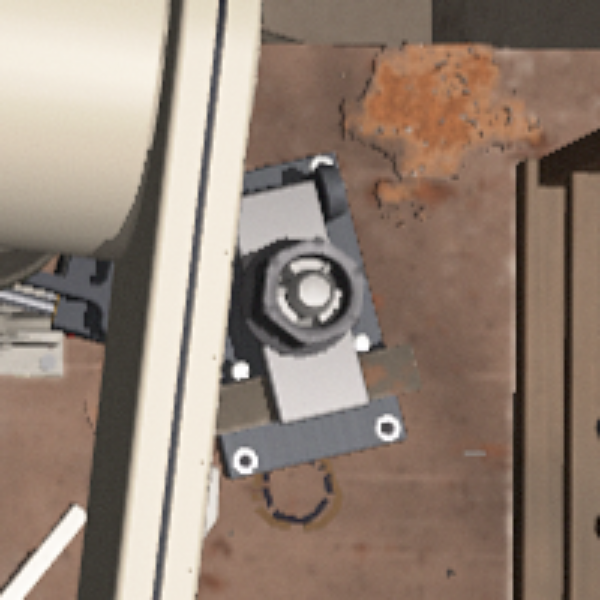

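View pics/scene9.png

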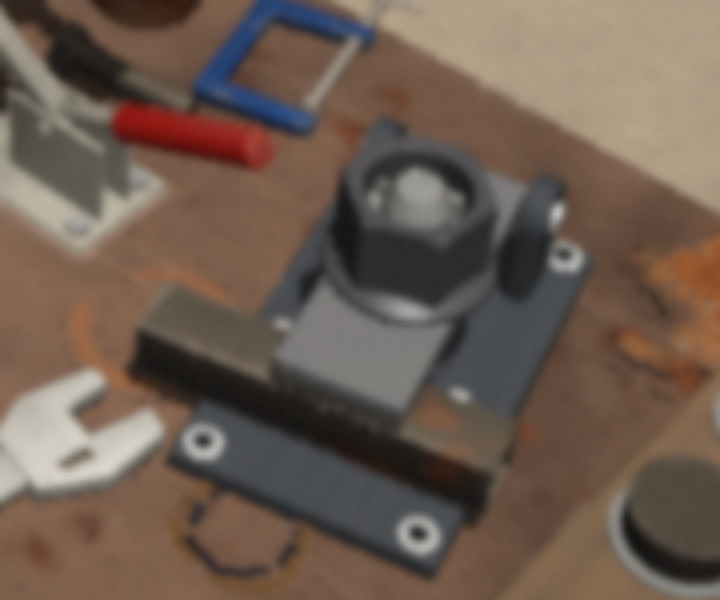

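The nut stands level on the strap. The strap is level too (slope 0.002, top about 61 mm), its nose is on the tube, and the tube is where it was. Handing in.

```bash
python3 -c "
from plant import robot
print(robot.close_job())"
```

```text
the job is handed in; nothing more can be done
None
```

The dark flange nut is on the stud and tightened, clamping the strap onto the tube. I handed the job in at about 18 s with the gripper open and clear of everything; it reports no verdict.

- **Thread start:** I set the nut on the stud's end face with a light push (at most about 9 N) and turned it back anticlockwise about 27°. It dropped in about where the pictures showed the notch, with its mid-point 5.7 mm above the stud's end face.
- **Running down:** I ran it clockwise about 145–150° in one grip, until its mid-point was about 83 mm above the table and the twist rose to 2 N m. A fresh, square grip then met about 2.7 N m, and the nut showed no sign of turning further.
- **Last checks:** The strap is level to about 0.002 rad, and its top reads about 61 mm (60 expected, within the camera's error). In the pictures its nose rests on the tube and the nut sits level. I did not touch the pink nut or the other things on the table.
- **Weaker checks:** The last top-camera fit of the tube was partly hidden by the arm. It put the tube's centre about 14 mm off along its length, which matches the hidden end; the scene picture shows the tube lying as before. During the last twists the jaws shifted slightly on the flats (opening 59 mm against 58 mm). The wrist camera and the top camera differed by about 2 mm sideways, by the same amount at the nut and at the stud.

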